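# Find the stamped sample crate

### The job

Two identical tall white sample crates stand on the lab bench, one on each side of the grey outgoing strip; one of them has a ring-and-cross stamp underneath. First tip both crates towards the robot so that each drops onto its front and shows its underside, then push the stamped one sideways, still lying on its front, until all of it lies on the strip between the white lines. Only push with the fingers and never lift a crate; leave the plain crate lying where it fell and do not disturb the other things on the bench.

Things in the scene. Friction and masses are not known exactly. Their poses are not given: they have to be found in the camera images.
- crate_a: the stamped crate: white, open-topped, empty, 60 (its x) x 90 (y) x 110 mm tall, walls and floor 4 mm, 0.15-0.31 kg, standing open end up, left or right of the strip by chance. Dark ring with a cross, 47 mm wide, under its floor. Origin: centre of the underside; z to the open end; -x is its front, facing the robot within 0.25 rad.
- crate_b: the plain crate, on the other side of the strip: same as crate_a in all but the stamp. Either crate, pulled towards the robot by its back, within 30 mm of the top, tips about its front lower edge and past about 30 degrees falls by itself onto its front; pushed low it slides.
- crate_a_mid (a point): middle of crate_a's volume, 55 mm from the underside along its z. Lying on its front, a crate is 60 mm high, covers 110 (its z) x 90 mm, and its underside faces away from the robot
- crate_b_mid (a point): the same point of crate_b
- corner0 (a point): corner of crate_a's front face, at (-30, -45, 0) mm in its frame
- corner1 (a point): corner of crate_a's front face, at (-30, 45, 0) mm in its frame
- corner2 (a point): corner of crate_a's front face, at (-30, 45, 110) mm in its frame
- corner3 (a point): corner of crate_a's front face, at (-30, -45, 110) mm in its frame
- lane: outgoing strip: a grey strip set flush into the black bench between the crates, 320 mm along x (away from the robot) and 150 mm wide along y, with a 6 mm white line along each long edge; no height to speak of. Origin: its centre, at bench level
- joystick: bystander: black stage-control puck, 80 mm across, with two upright round grips, 95 mm tall; origin at its underside
- jar: bystander: clear screw-cap specimen jar, 48 mm across, 70 mm tall; origin at its underside
- mouse: bystander: grey and black computer mouse, 100 x 58 x 32 mm; origin at its underside
- slidebox: bystander: blue closed slide box lying flat, 82 x 102 x 34 mm; origin at its underside
- objective: bystander: steel microscope objective standing upright, 32 mm across, 52 mm tall; origin at its underside
- screwdriver: bystander: screwdriver lying flat, 150 mm long; origin at its underside
- organiser: bystander: clear open divided box, 80 x 120 x 35 mm; origin at its underside
There are look-alikes about, which are no part of the job. What is shaped like the crate_b but green or pink is not meant.

How it is judged:
By the outcome, as a careful person would: the job done as asked, in the order asked, and still so for the second after the job is handed in, with the robot touching nothing.
It also fails if it takes over 64 s, if anything falls off the work surface, if the arm or the gripper's body presses on something with over 40 N, if the wrist force passes 120 N, or if a joint passes its speed limit or range.

### The arm

A 7-joint arm with a two-finger parallel gripper is mounted at the origin on the work surface. World frame = base frame: x ahead of the robot, y to its left, z up, the work surface at z = 0. Lengths are in m, angles in rad, forces in N, time in s.
With the tool pointing down it reaches from about 0.425 to 0.95 m from the base axis. Payload 4.7 kg.
Tool frame: the origin (TCP) lies on the centre line of the jaws, within the pads' length; the fingertips stand 19 mm ahead of it and the grasp point (between the pads) is the TCP; z points along the fingers, y is the line along which they close (so a half turn about z gives the same grasp; the last joint's range is limited). The gripper opens to 87 mm and grips with 3 to 60 N. Pads are 19 mm wide; open, the fingers measure 117 mm over their backs; the gripper's body (75 mm by 190 mm) begins 51 mm behind the grasp point.
Start: joints at [1.276, 0.469, -0.049, 1.532, 0.024, 1.141, -0.082], TCP at [0.177, -0.651, 0.242] pointing down, gripper open.
Joint ranges: [-2.59, 2.59], [-0.33, 1.99], [-1.39, 1.29], [0.1, 2.45], [-1.04, 4.18], [0.21, 1.99], [-2.66, 2.66]. Speed limits (rad/s): [2.57, 2.57, 3.14, 3.14, 3.14, 3.14, 3.14].

### API

Orientations are given as a rotation vector (axis times angle).
In Python, from workcell import * gives the robot as it stands.
- The arm moves only by the tool carry_out, never from a script. Its argument "steps" is a list of rows, each an object with "slide": the shift along the tool's x, y, z in m, a list of three; "rotation": the turn, a rotation vector about the tool's x, y, z in degrees, a list of three; "claw": the opening, from 0 (shut) to 1 (fully open). A call has 1 to 10 rows; each row shifts and turns the commanded pose from where the row before left it, along the tool's axes as they then stand; what a row does not reach is not made up. A row lasts 1/8 s, in which the tool goes at most 62.5 mm and 10.7 degrees, less where a joint would pass 70% of its speed; a pose out of reach is approached as far as the arm can. A call is refused whole if a number of a shift passes 0.0625 or a number of a turn 10.7, either way. A call with a gripper value outside its range is refused whole. The fingers move at their own pace and stop on an object; "squeeze" is the grip in N (left out, the last holds). Time passes only in rows, so rows that do not move let the fingers close. It gives the time, the measured TCP pose, the force, the opening and the grip force at its end, in the units of the state.
- get_obs(): the state, without advancing time (a new reading comes with each control period).
- snapshot(name): name is "scene" or "top" or "wrist"; returns the picture (384x512x3 uint8, red, green, blue); there is no depth.
- get_calibration(name): a dict with "camera_matrix" (3x3 intrinsics, pixels), "rvec" (rotation vector, rad) and "tvec" (3), from world to camera coordinates, as OpenCV has them; the wrist camera has in their place "tool_from_camera" (4x4, takes a point from camera to tool coordinates, whose origin is the TCP and whose axes are the flange's). Camera axes: x right, y down, z forward; pixel columns grow to the right and rows downward; lengths in m; the calibration is good to about 2 mm. A picture is of the moment at which its call begins: read the wrist's pose just before it. get_calibration takes no time and is no camera call.
- finish_job(): hands the job in; it is judged then, once.
The state is a dict: "t": time; "joint_pos": joint angles; "joint_vel": joint speeds; "tau": joint torques, N m; "tool_pos": TCP position; "orientation": TCP orientation; "force": force on the tool from outside, world axes, zero at the start; "ft_torque": the same for the moment, N m; "gripper_width": finger opening in m; "finger_force": force on a finger pad.
Only numpy, scipy, OpenCV 4.12 (cv2) and the standard library are available. Lean on these libraries where they do the work, as an engineer would, in place of code of your own. Each camera call takes 0.05 s, during which the arm holds its last target. There are 200 camera calls.

## Working session

There is one attempt and no reset: what is moved stays moved. The work goes in short steps, Python scripts to look and compute and a tool call to move; the robot and the scene stay as the last step left them, time stands still between calls to the robot, and variables do not carry over. Pictures are saved under pics/ and viewed, at most 10 in all, crops included, and the job is handed in when it is done.

Besides the shell and the picture viewer there is one more tool, called after "Emit:" by a JSON object that holds its "method" and its "body". carry_out: Moves the arm, as the interface text tells. Its arguments: {"type":"object","properties":{"steps":{"type":"array"},"squeeze":{"type":"number"}},"required":["steps"]}

```bash
mkdir -p pics; python3 - <<'E'
from workcell import *
import cv2,numpy as np
o=get_obs();print(o['t'],o['tool_pos'],o['orientation'],o['gripper_width'])
for n in("scene","top"):
    cv2.imwrite(f"pics/{n}0.png",snapshot(n)[:,:,::-1]);c=get_calibration(n)
    R=cv2.Rodrigues(np.array(c['rvec'],float))[0];print(n,np.round(c['camera_matrix'],1).tolist(),'cam',(-R.T@np.array(c['tvec']).ravel()).round(3),R.round(2).tolist())
E
```

```text
0.0 [ 0.17719328 -0.65073791  0.24051093] [-3.11197098e+00 -4.16161006e-01  5.06753280e-04] 0.0866824853301507
scene [[401.5, 0.0, 255.9], [0.0, 401.5, 195.0], [0.0, 0.0, 1.0]] cam [ 1.079 -0.198  1.12 ] [[0.31, 0.95, 0.01], [0.84, -0.26, -0.48], [-0.45, 0.16, -0.88]]
top [[365.1, 0.0, 250.5], [0.0, 365.1, 193.2], [0.0, 0.0, 1.0]] cam [0.499 0.009 1.151] [[0.02, -1.0, 0.01], [-1.0, -0.02, -0.04], [0.04, -0.01, -1.0]]
```

View pics/scene0.png

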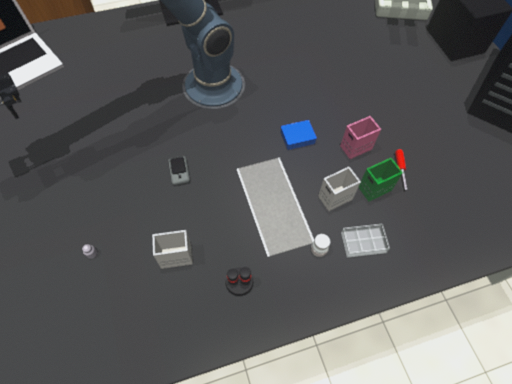

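View pics/top0.png

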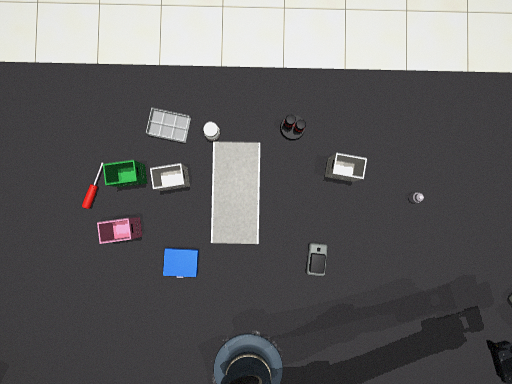

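The scene view shows two white crates at about (339,189) and (172,249), with the strip between them. In the top view the crates are at (169,177) and (346,167) and the strip is at (236,192). The jar is at (211,130), and a green look-alike stands beside the left crate at (123,173).

```bash
cat > h.py <<'E'
from workcell import *
import cv2,numpy as np
def cal(n):
    c=get_calibration(n)
    if n=="wrist":
        o=get_obs();T=np.eye(4);T[:3,:3]=cv2.Rodrigues(np.array(o['orientation'],float))[0];T[:3,3]=o['tool_pos']
        T=T@np.array(c['tool_from_camera']);return np.array(c['camera_matrix']),T[:3,:3].T,T[:3,3]
    R=cv2.Rodrigues(np.array(c['rvec'],float))[0];return np.array(c['camera_matrix']),R,-R.T@np.array(c['tvec'],float).ravel()
def ray(C,p):
    K,R,o=C;d=R.T@np.linalg.inv(K)@np.array([p[0],p[1],1.]);return o,d
def plane(C,p,z):
    o,d=ray(C,p);return o+d*(z-o[2])/d[2]
def tri(C1,p1,C2,p2):
    a,u=ray(C1,p1);b,v=ray(C2,p2);s=np.linalg.lstsq(np.c_[u,-v],b-a,rcond=None)[0]
    return (a+s[0]*u+b+s[1]*v)/2,np.linalg.norm(a+s[0]*u-b-s[1]*v)
E
python3 - <<'E'
from h import *
S=cv2.imread('pics/scene0.png');T=cv2.imread('pics/top0.png')
def crop(I,x,y):return cv2.resize(I[y:y+50,x:x+65],None,fx=6,fy=6,interpolation=cv2.INTER_CUBIC)
m=np.vstack([np.hstack([crop(T,140,150),crop(T,315,140)]),np.hstack([crop(S,305,162),crop(S,140,222)])])
cv2.imwrite('pics/c0.png',m)
C=cal('top');g=cv2.cvtColor(T,cv2.COLOR_BGR2HSV)
for nm,mk,z in(('white',(g[...,1]<60)&(g[...,2]>110),.0),):
    mk=mk.astype(np.uint8)*255;mk[:80]=0
    for c in cv2.findContours(mk,cv2.RETR_EXTERNAL,cv2.CHAIN_APPROX_SIMPLE)[0]:
        if cv2.contourArea(c)>120:
            r=cv2.minAreaRect(c);b=cv2.boxPoints(r);print(np.round(r[0]),cv2.contourArea(c),'z0',[plane(C,p,0)[:2].round(3).tolist() for p in b],'z.11',[plane(C,p,.11)[:2].round(3).tolist() for p in b])
for n,p,z in(('jar',(211,131),.0),('joy',(292,127),0),('mouse',(317,260),.0),('sl',(180,262),.0),('org',(168,125),0),('greenTL',(103,162),.11),('greenBR',(139,184),.11),('obj',(417,198),0)):print(n,plane(C,p,z)[:2].round(3))
E
```

```text
[250. 347.] 452.0 z0 [[0.099, 0.081], [0.102, -0.09], [0.028, -0.092], [0.026, 0.079]] z.11 [[0.137, 0.074], [0.14, -0.081], [0.073, -0.082], [0.071, 0.072]]
[317. 259.] 153.5 z0 [[0.292, -0.181], [0.389, -0.19], [0.384, -0.244], [0.287, -0.234]] z.11 [[0.312, -0.163], [0.399, -0.171], [0.395, -0.219], [0.308, -0.211]]
[167. 176.] 658.0 z0 [[0.617, 0.322], [0.635, 0.222], [0.566, 0.21], [0.549, 0.309]] z.11 [[0.606, 0.292], [0.622, 0.202], [0.56, 0.19], [0.544, 0.281]]
[350. 165.] 653.5 z0 [[0.609, -0.256], [0.678, -0.268], [0.662, -0.368], [0.593, -0.356]] z.11 [[0.599, -0.231], [0.661, -0.242], [0.647, -0.332], [0.584, -0.321]]
[235. 192.] 4736.0 z0 [[0.384, 0.124], [0.705, 0.124], [0.705, -0.029], [0.383, -0.027]] z.11 [[0.395, 0.113], [0.685, 0.113], [0.685, -0.025], [0.394, -0.024]]
[211. 130.] 208.5 z0 [[0.741, 0.165], [0.777, 0.131], [0.737, 0.091], [0.702, 0.125]] z.11 [[0.718, 0.151], [0.75, 0.12], [0.715, 0.083], [0.682, 0.114]]
[168. 125.] 1049.0 z0 [[0.723, 0.338], [0.81, 0.322], [0.785, 0.194], [0.698, 0.21]] z.11 [[0.701, 0.306], [0.78, 0.292], [0.758, 0.176], [0.679, 0.19]]
jar [0.737 0.129]
joy [ 0.755 -0.128]
mouse [ 0.336 -0.212]
sl [0.322 0.217]
org [0.753 0.266]
greenTL [0.619 0.423]
greenBR [0.558 0.319]
obj [ 0.536 -0.527]
```

View pics/c0.png

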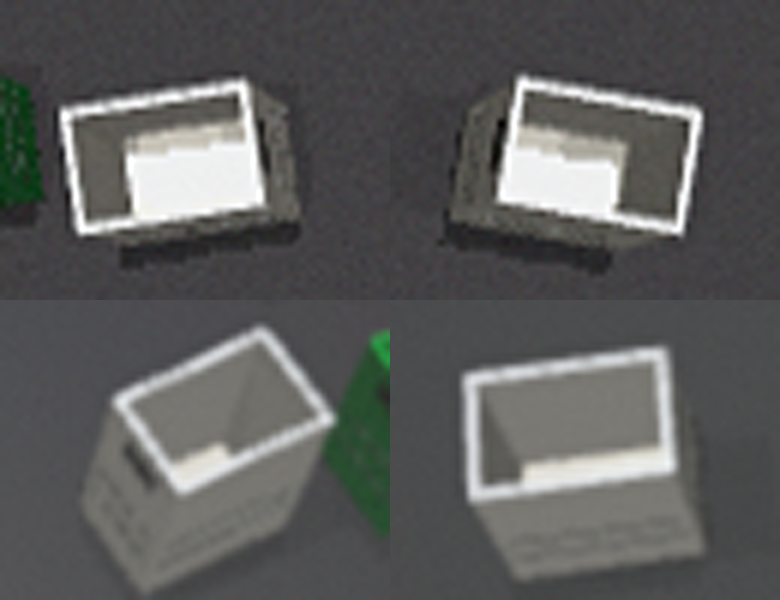

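The crop shows both crate rims clearly. The rim sizes at z = 0.11 (about 62 x 91 mm) match the crates, and the yaws come out at about +0.18 rad for the left one and -0.155 rad for the right one. I'll check the rim height from the two views, then move.

```bash
cat >> h.py <<'E'
def togo(x,y,z,yaw):
    "shift in the tool frame after turning to yaw (deg, tool x in world), and the turn about tool z"
    o=get_obs();R=cv2.Rodrigues(np.array(o['orientation'],float))[0];now=np.degrees(np.arctan2(R[1,0],R[0,0]))
    t=np.radians(yaw);F=np.array([[np.cos(t),np.sin(t),0],[np.sin(t),-np.cos(t),0],[0,0,-1]])
    d=F.T@(np.array([x,y,z])-o['tool_pos']);print('t',round(o['t'],2),'tcp',np.round(o['tool_pos'],3),'yaw',now.round(1),'turn z',(now-yaw).round(1),'shift',d.round(4),'F',np.round(o['force'],1));return d
E
python3 - <<'E'
from h import *
T=cal('top');S=cal('scene')
for n,t,s in(('L back-left',(150.3,168),(360.5,182)),('L back-right',(180.8,163.2),(335.5,244/6+162-10)),('R back-right',(431.5,157.8),(187.1,299.6)),):pass
f=lambda u,v,x,y:(x+u/6-.4,y+v/6-.4)
for n,t,s in(('L +y back',f(62,108,140,150),f(333,120,305,162)),('L -y front',f(264,204,140,150),f(115,100,305,162)),('R -y back',f(310,108,315,140),f(82,198,140,222)),('R +y front',f(110,205,315,140),f(276,50,140,222)),('R +y back',f(130,80,315,140),f(285,172,140,222))):
    p,e=tri(T,t,S,s);print(n,p.round(3),'gap',e.round(4))
togo(.71,-.294,.242,-8.9)
E
```

```text
L +y back [0.606 0.291 0.112] gap 0.004
L -y front [0.562 0.194 0.11 ] gap 0.0039
R -y back [ 0.646 -0.327  0.114] gap 0.0021
R +y front [ 0.599 -0.232  0.108] gap 0.0057
R +y back [ 0.659 -0.241  0.11 ] gap 0.0046
t 0.1 tcp [ 0.177 -0.651  0.241] yaw 15.2 turn z 24.1 shift [ 0.4712 -0.4349 -0.0014] F [-0.4  1.1 -0.1]
```

The two views put the rims at 0.108–0.114 m, which agrees with the 110 mm given. I'll start moving to behind the right crate.

Emit:
{"method": "carry_out", "body": {"steps": [{"slide":[0,0,0],"rotation":[0,0,8],"claw":0.46},{"slide":[0,0,0],"rotation":[0,0,8],"claw":0.46},{"slide":[0,0,0],"rotation":[0,0,8],"claw":0.46},{"slide":[0.04,-0.037,0],"rotation":[0,0,0],"claw":0.46},{"slide":[0.04,-0.037,0],"rotation":[0,0,0],"claw":0.46},{"slide":[0.04,-0.037,0],"rotation":[0,0,0],"claw":0.46},{"slide":[0.04,-0.037,0],"rotation":[0,0,0],"claw":0.46},{"slide":[0.04,-0.037,0],"rotation":[0,0,0],"claw":0.46},{"slide":[0.04,-0.037,0],"rotation":[0,0,0],"claw":0.46},{"slide":[0.04,-0.037,0],"rotation":[0,0,0],"claw":0.46}]}}

```text
t: 1.35
tool_pos: [0.4946, -0.4368, 0.2411]
orientation: [-3.132, 0.24, 0.001]
force: [-0.4, -0.6, 0.1]
gripper_width: 0.04
finger_force: 0.0
```

```bash
python3 -c "
from h import *
togo(.71,-.294,.112,-8.9)"
```

```text
t 1.35 tcp [ 0.495 -0.437  0.241] yaw -8.8 turn z 0.1 shift [ 0.1907 -0.1744  0.1291] F [-0.4 -0.6  0.1]
```

Emit:
{"method": "carry_out", "body": {"steps": [{"slide":[0.04,-0.037,0],"rotation":[0,0,0],"claw":0.46},{"slide":[0.04,-0.037,0],"rotation":[0,0,0],"claw":0.46},{"slide":[0.04,-0.037,0],"rotation":[0,0,0],"claw":0.46},{"slide":[0.04,-0.037,0],"rotation":[0,0,0],"claw":0.46},{"slide":[0.03,-0.026,0.01],"rotation":[0,0,0],"claw":0.46},{"slide":[0,0,0.04],"rotation":[0,0,0],"claw":0.46},{"slide":[0,0,0.04],"rotation":[0,0,0],"claw":0.46},{"slide":[0,0,0.04],"rotation":[0,0,0],"claw":0.46},{"slide":[-0.02,0,0],"rotation":[0,0,0],"claw":0.46},{"slide":[-0.01,0,0],"rotation":[0,0,0],"claw":0.46}]}}

```text
t: 2.6
tool_pos: [0.677, -0.2904, 0.1104]
orientation: [-3.132, 0.24, 0.003]
force: [0.6, -0.3, 1.4]
gripper_width: 0.04
finger_force: 0.0
```

```bash
python3 -c "
from h import *
togo(.663,-.287,.112,-8.9)
cv2.imwrite('pics/w1.png',np.hstack([snapshot('wrist')[::2,::2],snapshot('top')[100:292,250:506]])[:,:,::-1])"
```

```text
t 2.6 tcp [ 0.677 -0.29   0.11 ] yaw -8.8 turn z 0.1 shift [-0.0144 -0.0012 -0.0016] F [ 0.6 -0.3  1.4]
```

View pics/w1.png

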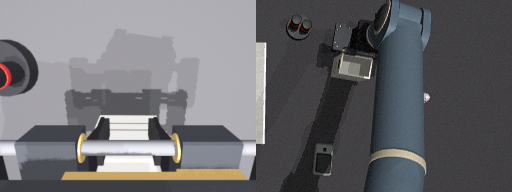

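The wrist and top views show the fingers close behind the right crate (about (352,66) in the right half of the picture), clear of the joystick. I'll pull it over slowly, rising a little as I go.

Emit:
{"method": "carry_out", "body": {"steps": [{"slide":[-0.01,0,0],"rotation":[0,0,0],"claw":0.46},{"slide":[-0.006,0,0],"rotation":[0,0,0],"claw":0.46},{"slide":[-0.006,0,-0.002],"rotation":[0,0,0],"claw":0.46},{"slide":[-0.006,0,-0.003],"rotation":[0,0,0],"claw":0.46},{"slide":[-0.006,0,-0.003],"rotation":[0,0,0],"claw":0.46},{"slide":[-0.006,0,-0.003],"rotation":[0,0,0],"claw":0.46},{"slide":[-0.006,0,-0.003],"rotation":[0,0,0],"claw":0.46},{"slide":[-0.006,0,-0.003],"rotation":[0,0,0],"claw":0.46},{"slide":[-0.006,0,-0.003],"rotation":[0,0,0],"claw":0.46},{"slide":[0,0,0],"rotation":[0,0,0],"claw":0.46}]}}

```text
t: 3.95
tool_pos: [0.6206, -0.2817, 0.1319]
orientation: [3.132, -0.241, 0.0]
force: [1.0, 0.1, -0.3]
gripper_width: 0.0401
finger_force: 0.1
```

```bash
python3 -c "
from h import *
togo(.663,-.287,.112,-8.9)
cv2.imwrite('pics/w2.png',np.hstack([cv2.resize(snapshot('scene')[210:300,120:240],(360,270)),cv2.resize(snapshot('top')[130:230,290:410],(324,270))])[:,:,::-1])"
```

```text
t 3.95 tcp [ 0.621 -0.282  0.132] yaw -8.8 turn z 0.1 shift [ 0.0427 -0.0013  0.0199] F [ 1.   0.1 -0.3]
```

View pics/w2.png

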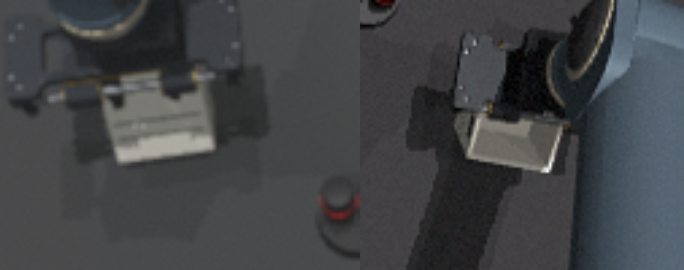

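The right crate is tilted with the fingers still on its back, so I'll carry on a little until it falls.

Emit:
{"method": "carry_out", "body": {"steps": [{"slide":[-0.006,0,-0.002],"rotation":[0,0,0],"claw":0.46},{"slide":[-0.006,0,-0.002],"rotation":[0,0,0],"claw":0.46},{"slide":[-0.006,0,-0.002],"rotation":[0,0,0],"claw":0.46},{"slide":[-0.006,0,-0.002],"rotation":[0,0,0],"claw":0.46},{"slide":[-0.004,0,0],"rotation":[0,0,0],"claw":0.46},{"slide":[0,0,-0.02],"rotation":[0,0,0],"claw":0.46},{"slide":[0.02,0,-0.05],"rotation":[0,0,0],"claw":0.46},{"slide":[0.06,0,-0.04],"rotation":[0,0,0],"claw":0.46},{"slide":[0.06,0,0],"rotation":[0,0,0],"claw":0.46}]}}

```text
t: 5.18
tool_pos: [0.7269, -0.2988, 0.2521]
orientation: [3.129, -0.241, 0.017]
force: [0.2, -0.6, -0.1]
gripper_width: 0.0403
finger_force: 0.0
```

```bash
python3 -c "
from h import *
togo(.65,.253,.242,10)
cv2.imwrite('pics/w3.png',np.hstack([cv2.resize(snapshot('scene')[190:310,90:250],(480,360)),cv2.resize(snapshot('top')[130:250,290:390],(300,360))])[:,:,::-1])"
```

```text
t 5.17 tcp [ 0.727 -0.299  0.252] yaw -8.8 turn z -18.8 shift [ 0.0201 -0.5568  0.0101] F [ 0.2 -0.6 -0.1]
```

View pics/w3.png

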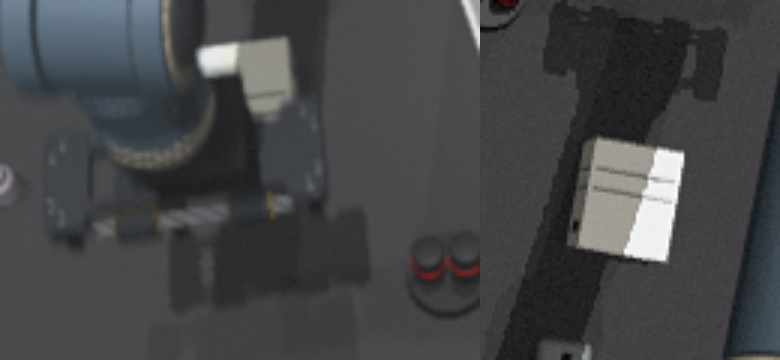

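The top view shows the right crate lying on its front at about (625,200) in the picture, with its lid end towards the robot. Next is the left crate.

Emit:
{"method": "carry_out", "body": {"steps": [{"slide":[0,0,0],"rotation":[0,0,-9.4],"claw":0.46},{"slide":[0,0,0],"rotation":[0,0,-9.4],"claw":0.46},{"slide":[0.003,-0.056,0],"rotation":[0,0,0],"claw":0.46},{"slide":[0.003,-0.056,0],"rotation":[0,0,0],"claw":0.46},{"slide":[0.003,-0.056,0],"rotation":[0,0,0],"claw":0.46},{"slide":[0.003,-0.056,0],"rotation":[0,0,0],"claw":0.46},{"slide":[0.003,-0.056,0],"rotation":[0,0,0],"claw":0.46},{"slide":[0.003,-0.056,0],"rotation":[0,0,0],"claw":0.46},{"slide":[0.003,-0.056,0],"rotation":[0,0,0],"claw":0.46},{"slide":[0.003,-0.056,0],"rotation":[0,0,0],"claw":0.46}]}}

```text
t: 6.52
tool_pos: [0.6687, 0.1493, 0.2456]
orientation: [3.129, 0.274, 0.002]
force: [0.3, -1.2, -0.0]
gripper_width: 0.0402
finger_force: 0.0
```

```bash
python3 -c "
from h import *
togo(.667,.254,.112,10)
cv2.imwrite('pics/w4.png',np.hstack([cv2.resize(snapshot('scene')[190:310,90:250],(480,360)),cv2.resize(snapshot('top')[130:250,290:390],(300,360))])[:,:,::-1])"
```

```text
t 6.53 tcp [0.669 0.149 0.246] yaw 10.0 turn z 0.0 shift [ 0.0165 -0.1034  0.1336] F [ 0.3 -1.2 -0. ]
```

View pics/w4.png

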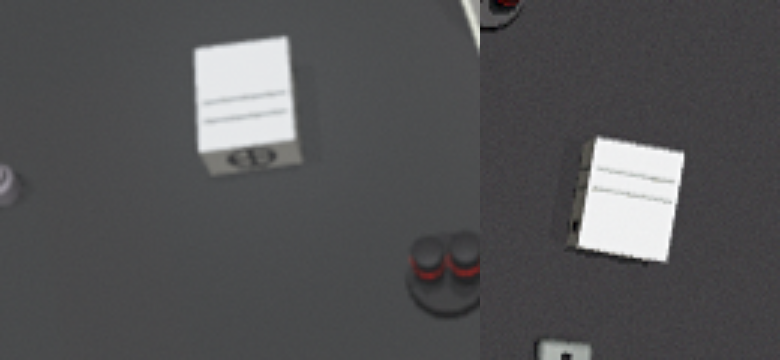

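The right crate carries the ring-and-cross stamp (scene crop, about (250,158)), so it is crate_a. Now I'll tip the left, plain one.

Emit:
{"method": "carry_out", "body": {"steps": [{"slide":[0.008,-0.052,0],"rotation":[0,0,0],"claw":0.46},{"slide":[0.008,-0.051,0.014],"rotation":[0,0,0],"claw":0.46},{"slide":[0,0,0.04],"rotation":[0,0,0],"claw":0.46},{"slide":[0,0,0.04],"rotation":[0,0,0],"claw":0.46},{"slide":[0,0,0.04],"rotation":[0,0,0],"claw":0.46},{"slide":[-0.02,0,0],"rotation":[0,0,0],"claw":0.46},{"slide":[-0.015,0,0],"rotation":[0,0,0],"claw":0.46},{"slide":[-0.006,0,0],"rotation":[0,0,0],"claw":0.46},{"slide":[-0.006,0,-0.001],"rotation":[0,0,0],"claw":0.46},{"slide":[-0.006,0,-0.002],"rotation":[0,0,0],"claw":0.46}]}}

```text
t: 7.88
tool_pos: [0.6159, 0.2429, 0.1143]
orientation: [-3.129, -0.274, -0.004]
force: [0.9, -0.6, 0.8]
gripper_width: 0.0402
finger_force: 0.8
```

Emit:
{"method": "carry_out", "body": {"steps": [{"slide":[-0.006,0,-0.003],"rotation":[0,0,0],"claw":0.46},{"slide":[-0.006,0,-0.003],"rotation":[0,0,0],"claw":0.46},{"slide":[-0.006,0,-0.003],"rotation":[0,0,0],"claw":0.46},{"slide":[-0.006,0,-0.003],"rotation":[0,0,0],"claw":0.46},{"slide":[-0.006,0,-0.003],"rotation":[0,0,0],"claw":0.46},{"slide":[-0.006,0,-0.002],"rotation":[0,0,0],"claw":0.46},{"slide":[-0.006,0,-0.002],"rotation":[0,0,0],"claw":0.46},{"slide":[-0.006,0,-0.002],"rotation":[0,0,0],"claw":0.46},{"slide":[-0.006,0,-0.002],"rotation":[0,0,0],"claw":0.46},{"slide":[0,0,0],"rotation":[0,0,0],"claw":0.46}]}}

```text
t: 9.12
tool_pos: [0.5613, 0.2335, 0.1364]
orientation: [3.129, 0.275, 0.0]
force: [0.1, -0.5, -0.6]
gripper_width: 0.0398
finger_force: 0.0
```

```bash
python3 -c "
from h import *
togo(.556,.236,.112,10)
cv2.imwrite('pics/w5.png',np.hstack([cv2.resize(snapshot('scene')[130:250,290:410],(360,360)),cv2.resize(snapshot('top')[130:250,90:220],(390,360))])[:,:,::-1])"
```

```text
t 9.12 tcp [0.561 0.233 0.136] yaw 10.0 turn z 0.0 shift [-0.0048 -0.0034  0.0244] F [ 0.1 -0.5 -0.6]
```

View pics/w5.png

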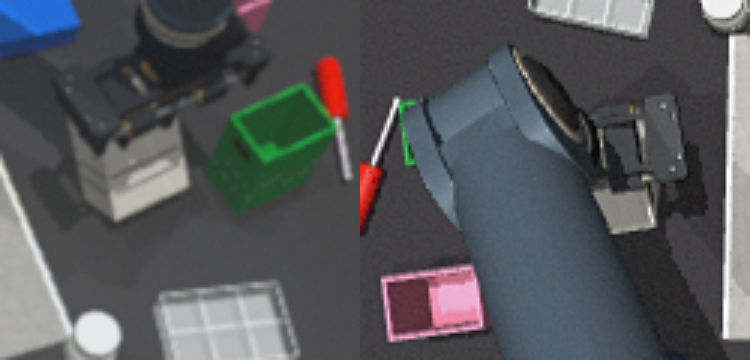

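The left crate is leaning or already down under the hand. I'll pull 12 mm more, which does no harm at this height if it has fallen, then rise and clear off to check.

Emit:
{"method": "carry_out", "body": {"steps": [{"slide":[-0.006,0,-0.001],"rotation":[0,0,0],"claw":0.46},{"slide":[-0.006,0,-0.001],"rotation":[0,0,0],"claw":0.46},{"slide":[0,0,0],"rotation":[0,0,0],"claw":0.46},{"slide":[0,0,-0.04],"rotation":[0,0,0],"claw":0.46},{"slide":[0.05,0,-0.05],"rotation":[0,0,0],"claw":0.46},{"slide":[0.05,0.03,0],"rotation":[0,0,0],"claw":0.46},{"slide":[0.04,0.05,0],"rotation":[0,0,0],"claw":0.46},{"slide":[0,0.06,0],"rotation":[0,0,0],"claw":0.46},{"slide":[0,0.06,0],"rotation":[0,0,0],"claw":0.46},{"slide":[0,0.06,0],"rotation":[0,0,0],"claw":0.46}]}}

```text
t: 10.48
tool_pos: [0.7265, -0.0022, 0.2222]
orientation: [3.129, 0.275, 0.0]
force: [1.1, 0.1, 0.0]
gripper_width: 0.04
finger_force: 0.0
```

```bash
cat >> h.py <<'E'
def boxes(z=.06,I=None):
    I=snapshot('top') if I is None else I;C=cal('top');g=cv2.cvtColor(I,cv2.COLOR_RGB2HSV);mk=((g[...,1]<60)&(g[...,2]>190)).astype(np.uint8)*255;mk[:80]=0
    mk=cv2.morphologyEx(mk,cv2.MORPH_CLOSE,np.ones((3,3)))
    for c in cv2.findContours(mk,cv2.RETR_EXTERNAL,cv2.CHAIN_APPROX_SIMPLE)[0]:
        if cv2.contourArea(c)>400:
            r=cv2.minAreaRect(c);b=np.array([plane(C,p,z)[:2] for p in cv2.boxPoints(r)])
            print(np.round(r[0]),'sides',np.linalg.norm(b[1]-b[0]).round(3),np.linalg.norm(b[2]-b[1]).round(3),'mid',b.mean(0).round(3),'corners',b.round(3).tolist())
E
python3 -c "
from h import *
togo(.54,-.35,.242,-80)
I=snapshot('top');boxes(.06,I)
cv2.imwrite('pics/w6.png',np.hstack([cv2.resize(snapshot('scene')[130:310,90:410],(480,270)),cv2.resize(I[80:280,90:310],(297,270))])[:,:,::-1])"
```

```text
t 10.47 tcp [ 0.727 -0.002  0.222] yaw 10.0 turn z 90.0 shift [ 0.3102  0.2441 -0.0198] F [1.1 0.1 0. ]
[175. 206.] sides 0.089 0.11 mid [0.498 0.226] corners [[0.544, 0.28], [0.559, 0.192], [0.451, 0.173], [0.436, 0.26]]
[340. 196.] sides 0.11 0.09 mid [ 0.535 -0.268] corners [[0.488, -0.215], [0.596, -0.232], [0.583, -0.321], [0.474, -0.303]]
[226. 192.] sides 0.09 0.299 mid [0.542 0.074] corners [[0.691, 0.122], [0.693, 0.032], [0.394, 0.026], [0.392, 0.115]]
[169. 125.] sides 0.076 0.109 mid [0.741 0.251] corners [[0.714, 0.311], [0.789, 0.297], [0.768, 0.19], [0.693, 0.204]]
```

View pics/w6.png

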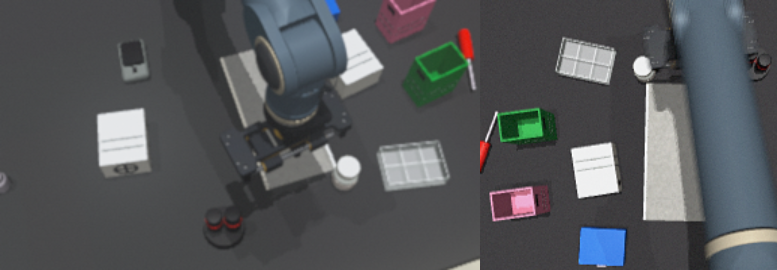

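Both crates now lie on their fronts: (0.498, 0.226) on the left and (0.535, -0.268) on the right, each 110 x 90 mm, and the stamp shows on the right one. The bystanders haven't moved. I'll bring the fingers to the outer (-y) side of the stamped crate.

Emit:
{"method": "carry_out", "body": {"steps": [{"slide":[0,0,0],"rotation":[0,0,-10.1],"claw":0.6},{"slide":[0,0,0],"rotation":[0,0,-10.1],"claw":0.6},{"slide":[0,0,0],"rotation":[0,0,-10.1],"claw":0.6},{"slide":[0,0,0],"rotation":[0,0,-10.1],"claw":0.6},{"slide":[0,0,0],"rotation":[0,0,-10.1],"claw":0.6},{"slide":[0,0,0],"rotation":[0,0,-10.1],"claw":0.6},{"slide":[0,0,0],"rotation":[0,0,-10.4],"claw":0.6},{"slide":[-0.05,-0.02,0],"rotation":[0,0,0],"claw":0.6},{"slide":[-0.05,-0.02,0],"rotation":[0,0,0],"claw":0.6},{"slide":[-0.05,-0.02,0],"rotation":[0,0,0],"claw":0.6}]}}

```text
t: 11.82
tool_pos: [0.6427, -0.1404, 0.2223]
orientation: [2.388, 2.041, -0.0]
force: [0.5, -0.7, -0.4]
gripper_width: 0.0523
finger_force: 0.0
```

```bash
python3 -c "
from h import *
togo(.526,-.358,.05,81);print(np.round(get_obs()['joint_pos'],2))"
```

```text
t 11.82 tcp [ 0.643 -0.14   0.222] yaw 81.0 turn z 0.0 shift [-0.2332 -0.0812  0.1723] F [ 0.5 -0.7 -0.4]
[ 0.5   0.51 -0.5   1.58  0.26  1.13 -0.22]
```

Emit:
{"method": "carry_out", "body": {"steps": [{"slide":[-0.047,-0.0165,0],"rotation":[0,0,0],"claw":0.6},{"slide":[-0.047,-0.0165,0],"rotation":[0,0,0],"claw":0.6},{"slide":[-0.047,-0.0165,0],"rotation":[0,0,0],"claw":0.6},{"slide":[-0.047,-0.0165,0],"rotation":[0,0,0],"claw":0.6},{"slide":[-0.047,-0.0165,0],"rotation":[0,0,0],"claw":0.6},{"slide":[0,0,0.05],"rotation":[0,0,0],"claw":0.6},{"slide":[0,0,0.05],"rotation":[0,0,0],"claw":0.6},{"slide":[0,0,0.045],"rotation":[0,0,0],"claw":0.6},{"slide":[0,0,0.027],"rotation":[0,0,0],"claw":0.6},{"slide":[0,0,0],"rotation":[0,0,0],"claw":0.6}]}}

```text
t: 13.08
tool_pos: [0.524, -0.3575, 0.0482]
orientation: [-2.385, -2.038, 0.002]
force: [-0.7, -0.6, -0.2]
gripper_width: 0.0518
finger_force: 0.0
```

```bash
python3 -c "
from h import *
togo(.536,-.32,.05,81);boxes()"
```

```text
t 13.07 tcp [ 0.524 -0.357  0.048] yaw 81.0 turn z 0.0 shift [ 0.0389  0.006  -0.0018] F [-0.7 -0.6 -0.2]
[175. 206.] sides 0.089 0.11 mid [0.498 0.226] corners [[0.544, 0.28], [0.559, 0.192], [0.451, 0.173], [0.436, 0.26]]
[340. 196.] sides 0.11 0.09 mid [ 0.535 -0.268] corners [[0.488, -0.215], [0.596, -0.232], [0.583, -0.321], [0.474, -0.303]]
[235. 192.] sides 0.3 0.142 mid [0.541 0.046] corners [[0.391, 0.117], [0.691, 0.118], [0.692, -0.025], [0.391, -0.024]]
[169. 125.] sides 0.076 0.107 mid [0.741 0.25 ] corners [[0.714, 0.309], [0.789, 0.295], [0.768, 0.19], [0.693, 0.204]]
```

Emit:
{"method": "carry_out", "body": {"steps": [{"slide":[0.02,0.006,0],"rotation":[0,0,0],"claw":0.6},{"slide":[0.01,0,0],"rotation":[0,0,0],"claw":0.6},{"slide":[0.008,0,0],"rotation":[0,0,0],"claw":0.6},{"slide":[0.012,0,0],"rotation":[0,0,0],"claw":0.6},{"slide":[0.015,0,0],"rotation":[0,0,-1],"claw":0.6},{"slide":[0.015,0,0],"rotation":[0,0,-1],"claw":0.6},{"slide":[0.015,0,0],"rotation":[0,0,-1],"claw":0.6},{"slide":[0.015,0,0],"rotation":[0,0,-1],"claw":0.6},{"slide":[0.015,0,0],"rotation":[0,0,-1],"claw":0.6},{"slide":[0.01,0,0],"rotation":[0,0,0],"claw":0.6}]}}

```text
t: 14.38
tool_pos: [0.549, -0.2242, 0.0504]
orientation: [-2.296, -2.144, -0.0]
force: [-1.0, -2.5, 1.6]
gripper_width: 0.052
finger_force: 0.9
```

```bash
python3 -c "
from h import *
togo(.54,-.0,.05,90);boxes()"
```

```text
t 14.38 tcp [ 0.549 -0.224  0.05 ] yaw 86.1 turn z -3.9 shift [ 0.2242 -0.009   0.0004] F [-1.  -2.5  1.6]
[175. 206.] sides 0.089 0.11 mid [0.498 0.226] corners [[0.544, 0.28], [0.559, 0.192], [0.451, 0.173], [0.436, 0.26]]
[303. 193.] sides 0.109 0.067 mid [ 0.542 -0.158] corners [[0.49, -0.12], [0.599, -0.128], [0.594, -0.195], [0.485, -0.187]]
[235. 192.] sides 0.3 0.142 mid [0.541 0.046] corners [[0.391, 0.117], [0.691, 0.118], [0.692, -0.025], [0.391, -0.024]]
[169. 125.] sides 0.076 0.109 mid [0.741 0.251] corners [[0.714, 0.311], [0.789, 0.297], [0.768, 0.19], [0.693, 0.204]]
```

Emit:
{"method": "carry_out", "body": {"steps": [{"slide":[0.016,0,0],"rotation":[0,0,-1],"claw":0.6},{"slide":[0.018,0,0],"rotation":[0,0,-1],"claw":0.6},{"slide":[0.018,0,0],"rotation":[0,0,-1],"claw":0.6},{"slide":[0.018,0,0],"rotation":[0,0,-1],"claw":0.6},{"slide":[0.018,0,0],"rotation":[0,0,0],"claw":0.6},{"slide":[0.018,0,0],"rotation":[0,0,0],"claw":0.6},{"slide":[0.018,0,0],"rotation":[0,0,0],"claw":0.6},{"slide":[0.018,0,0],"rotation":[0,0,0],"claw":0.6},{"slide":[0.015,0,0],"rotation":[0,0,0],"claw":0.6},{"slide":[0.01,0,0],"rotation":[0,0,0],"claw":0.6}]}}

```text
t: 15.68
tool_pos: [0.5519, -0.0575, 0.0505]
orientation: [2.22, 2.223, -0.0]
force: [0.2, -0.6, 0.5]
gripper_width: 0.0519
finger_force: 0.6
```

```bash
python3 -c "
from h import *
togo(.56,-.007,.05,90);boxes()"
```

```text
t 15.68 tcp [ 0.552 -0.057  0.05 ] yaw 90.1 turn z 0.1 shift [0.0505 0.0081 0.0005] F [ 0.2 -0.6  0.5]
[175. 206.] sides 0.089 0.11 mid [0.498 0.226] corners [[0.544, 0.28], [0.559, 0.192], [0.451, 0.173], [0.436, 0.26]]
[235. 192.] sides 0.3 0.142 mid [0.541 0.047] corners [[0.391, 0.116], [0.691, 0.119], [0.692, -0.023], [0.391, -0.024]]
[167. 124.] sides 0.076 0.117 mid [0.742 0.255] corners [[0.715, 0.319], [0.791, 0.305], [0.768, 0.19], [0.693, 0.204]]
```

Emit:
{"method": "carry_out", "body": {"steps": [{"slide":[0.014,0,0],"rotation":[0,0,0],"claw":0.6},{"slide":[0.014,0,0],"rotation":[0,0,0],"claw":0.6},{"slide":[0.012,0,0],"rotation":[0,0,0],"claw":0.6},{"slide":[0.007,0,0],"rotation":[0,0,0],"claw":0.6},{"slide":[0.003,0,0],"rotation":[0,0,0],"claw":0.6},{"slide":[0,0,0],"rotation":[0,0,0],"claw":0.6},{"slide":[-0.03,0,0],"rotation":[0,0,0],"claw":0.6},{"slide":[-0.06,0,-0.03],"rotation":[0,0,0],"claw":0.6},{"slide":[-0.06,0,-0.06],"rotation":[0,0,0],"claw":0.6},{"slide":[-0.06,0,-0.06],"rotation":[0,0,0],"claw":0.6}]}}

```text
t: 16.98
tool_pos: [0.5515, -0.1846, 0.1678]
orientation: [-2.222, -2.221, -0.001]
force: [0.3, -0.9, -0.5]
gripper_width: 0.0521
finger_force: 0.0
```

Emit:
{"method": "carry_out", "body": {"steps": [{"slide":[-0.06,0,0],"rotation":[0,0,0],"claw":0.6},{"slide":[-0.06,0,0],"rotation":[0,0,0],"claw":0.6},{"slide":[-0.05,0,0],"rotation":[0,0,0],"claw":0.6}]}}

```text
t: 17.35
tool_pos: [0.5512, -0.356, 0.1668]
orientation: [2.223, 2.219, -0.0]
force: [1.1, -0.1, -0.6]
gripper_width: 0.0523
finger_force: 0.0
```

```bash
python3 -c "
from h import *
togo(.56,-.007,.05,90)
I=snapshot('top');C=cal('top');g=cv2.cvtColor(I,cv2.COLOR_RGB2HSV)[...,2]
print('row197',g[197,205:270].tolist());print('row175',g[175,205:270].tolist())
cv2.imwrite('pics/w7.png',np.hstack([cv2.resize(I[130:250,190:290],(450,540)),cv2.resize(snapshot('scene')[140:270,220:330],(350,540))])[:,:,::-1])"
```

```text
t 17.35 tcp [ 0.551 -0.356  0.167] yaw 89.9 turn z -0.1 shift [0.349  0.0088 0.1168] F [ 1.1 -0.1 -0.6]
row197 [65, 69, 67, 70, 66, 61, 110, 252, 234, 199, 191, 180, 183, 186, 179, 219, 242, 240, 239, 240, 240, 240, 240, 240, 239, 241, 240, 239, 240, 240, 241, 240, 240, 242, 241, 240, 239, 240, 240, 240, 240, 240, 240, 240, 243, 216, 198, 197, 197, 202, 202, 197, 226, 251, 166, 61, 68, 68, 63, 69, 69, 69, 73, 68, 67]
row175 [66, 67, 69, 68, 67, 69, 53, 205, 247, 214, 204, 187, 187, 184, 181, 198, 246, 244, 243, 244, 244, 244, 246, 243, 242, 243, 243, 244, 244, 244, 244, 245, 243, 245, 244, 244, 244, 245, 243, 245, 245, 232, 233, 235, 237, 225, 169, 200, 200, 200, 203, 202, 200, 249, 212, 62, 61, 72, 68, 72, 67, 72, 66, 65, 67]
```

View pics/w7.png

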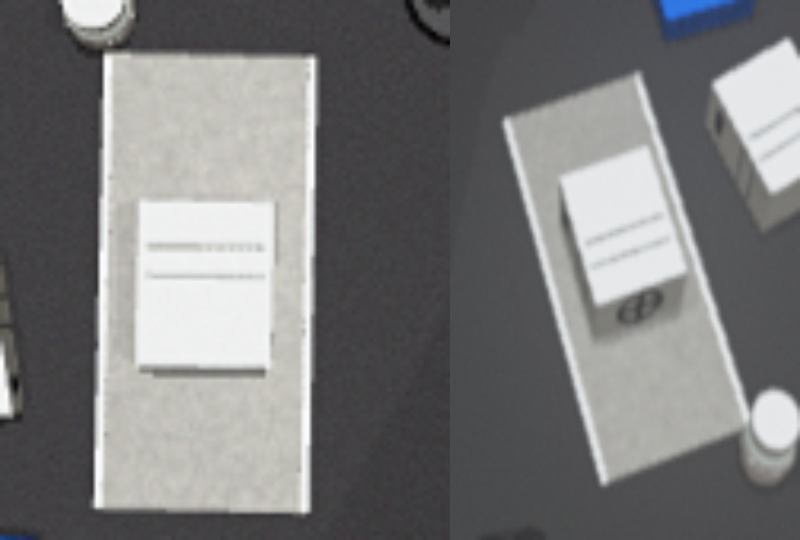

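The stamped crate lies on its front near the middle of the strip (top crop x 137–273, with the white lines at about 105 and 312), with clear margins on both sides. Its stamp faces away from the robot and the hand is well clear, so I'll hand in.

```bash
python3 -c "
from workcell import *
print(finish_job())"
```

```text
the job is handed in; nothing more can be done
None
```

I tipped both crates onto their fronts, then pushed the stamped one (the right-hand crate) to the middle of the strip, where the last picture shows it clear of both white lines. The plain crate lies where it fell, no bystander was seen to move, and I handed the job in at about 17 s.

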